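# Bring the length-gauge carriage up to its marked stop

### The arm

A 7-joint arm with a two-finger parallel gripper is mounted at the origin on the work surface. World frame = base frame: x ahead of the robot, y to its left, z up, the work surface at z = 0. Lengths are in m, angles in rad, forces in N, time in s.
With the tool pointing down it reaches from about 0.425 to 0.925 m from the base axis. Payload 6.8 kg.
Tool frame: the origin (TCP) lies midway between the tips of the shut fingers; the grasp point (between the pads) lies 19 mm behind it (pinch_z is the distance from the TCP to the grasp point, in m); z points along the fingers, y is the line along which they close (so a half turn about z gives the same grasp; the last joint's range is limited). The gripper opens to 88 mm and grips with 3 to 60 N. Pads are 20 mm wide; open, the fingers measure 115 mm over their backs; the gripper's body (75 mm by 178 mm) begins 61 mm behind the grasp point.
Start: joints at [1.136, 0.477, 0.022, 1.555, -0.011, 1.109, -0.083], TCP at [0.217, -0.639, 0.223] pointing down, gripper open.
Joint ranges: [-2.96, 2.96], [-0.34, 2.1], [-1.41, 1.46], [0.24, 2.44], [-1.37, 4.51], [0.17, 1.92], [-2.96, 2.96]. Speed limits (rad/s): [2.39, 2.39, 3.14, 3.14, 3.14, 3.14, 3.14].

### API

Orientations are given as a unit quaternion [x, y, z, w].
In Python, from rig import * gives the robot as it stands.
- The arm moves only by the tool send_rows, never from a script. Its argument "plan" is a list of rows, each a list of 2 entries, a list of its own where there are three numbers: the shift along the tool's x, y, z in mm, then the turn about the tool's z in rad. In form: [[[tx, ty, tz], roll], ...]. A call has exactly 8 rows; each row shifts and turns the commanded pose from where the row before left it, along the tool's axes as they then stand; what a row does not reach is not made up. A row lasts 1/8 s, in which the tool goes at most 62.5 mm and 10.7 degrees, less where a joint would pass 70% of its speed; a pose out of reach is approached as far as the arm can. A call with a gripper value outside its range is refused whole. "gripper" is the finger opening in mm, from 0 to 87.8, set as the call begins (left out, the last holds). The fingers move at their own pace and stop on an object; "grip_force" is the grip in N (left out, the last holds). Time passes only in rows, so rows that do not move let the fingers close, or fill a call up. It gives the time, the measured TCP pose, the force, the opening and the grip force at its end, in the units of the state.
- get_state(): the state, without advancing time (a new reading comes with each control period).
- capture(name): name is "side" or "top"; returns (picture, depth): 480x640x3 uint8, red, green, blue; 480x640 float32, m along the optical axis (not along the pixel's ray), 0 where there is no reading.
- camera_info(name): a dict with "vfov" (degrees; the focal length in pixels is half the picture's height over the tangent of half this angle, whatever the lens; pixels are square), "cx", "cy" (the principal point, pixels), "R" (3x3) and "t" (3): a world point X has camera coordinates R X + t. Camera axes: x right, y down, z forward; pixel columns grow to the right and rows downward; lengths in m; the calibration is good to about 2 mm. A picture is of the moment at which its call begins. camera_info takes no time and is no camera call.
- job_done(): hands the job in; it is judged then, once.
Trained networks look in the newest picture that a camera, given by its name, has taken for a name from the list of things; names that differ only in an ending like _2 or _b are one class to them, and where a whole thing is asked for, a point or a joint stands for the part that bears it (a point fixed in the world has none). Each returns a list of dicts, best first, with "conf" (0 to 1); they miss things now and then, are a little off and sometimes report something else, mostly with a low value. They report only what shows in the picture. A call takes as long as a camera call.
- recognise(target, camera): "centre" ([column, row] as shares, 0 to 1, of the picture: columns of its width, rows of its height, amid what is visible of it).
- silhouettes(target, camera): "region" (480x640 bool, what is visible of it) and "centre" ([column, row] as shares, 0 to 1, of the picture: columns of its width, rows of its height, amid what is visible of it).
- mark_of(target, camera): "centre" ([column, row] as shares, 0 to 1, of the picture: columns of its width, rows of its height: a listed point, or the origin of a listed thing).
The state is a dict: "clock": time; "q": joint angles; "dq": joint speeds; "effort": joint torques, N m; "tcp_pos": TCP position; "orientation": TCP orientation; "contact_force": force on the tool from outside, world axes, zero at the start; "wrist_torque": the same for the moment, N m; "gripper_width": opening from 0.0 (shut) to 1.0 (fully open); "grip_force": force on a finger pad.
Only numpy, scipy, OpenCV 4.12 (cv2) and the standard library are available. Lean on these libraries where they do the work, as an engineer would, in place of code of your own. Each camera call takes 0.05 s, during which the arm holds its last target. There are 200 camera calls.

### The job

On the jeweller's length gauge, press down the plate in the middle of the carriage to free its brake and, keeping it pressed, push the carriage along the rail until it butts against the marked stop, the one with the pointed post on top. Then lift off so that the plate springs up and the brake holds it there. Do it with the fingertips only, gripping nothing, never drag the carriage against its brake, and leave the other things on the bench where they lie.

Things in the scene. Friction and masses are not known exactly. Their poses are not given: they have to be found in the camera images.
- gauge: length gauge screwed to the bench: aluminium rail 416 mm long, 68 mm wide, 28 mm high with fine graduations. Origin: centre of its underside, on the bench top; its y axis runs along the rail, x across it, z up
- carriage (a joint): place of the steel carriage along the rail, m: 0 = middle of the rail, positive towards the gauge's +y. Carriage: 70 mm long (along the rail), 60 mm wide, top 60 mm above the bench; two upright cheeks 10 mm thick, 30 mm high, one at each end. With the press plate up its brake holds against about 9 to 14 N; with the plate down it slides at 1 to 2 N
- press_mid (a point): middle of the top face of the press plate = middle of the carriage. The plate (dark steel, ribbed, 46 mm across the rail, 48 mm along it) is the floor of the 50 mm long trough between the cheeks, open at the two sides; 44 mm above the bench when up, 16 mm below the cheek tops
- press (a joint): how far the sprung plate is pressed down, m: 0 = up, brake on; 0.006 = fully down. It starts to move at about 14 N and is fully down at about 16 N; the brake is free once the plate is 1 mm or more down. It springs up by itself when let go
- marked_stop: marked stop, at either end of the rail: fixed steel block, 20 mm long along the rail, 84 mm wide, top 60 mm above the bench, with an upright pointed post (18 mm thick, tip 96 mm above the bench) on its middle. Origin: on the rail's centre line at bench height, below the block's middle. With the carriage against it, carriage middle and this origin are 45 mm apart along the rail
- plain_stop: plain stop: the same block without a post, near the other end of the rail; not the one wanted. Origin as for the marked stop
- tin: bystander: small glass jar with metal lid, 48 mm across, 45 mm tall, loose; origin under its centre
- screwdriver: bystander: screwdriver lying on the bench, 170 mm long, 26 mm thick, loose; origin at mid-length, on the bench; its x axis points to the blade
- bench_block: bystander: square steel bench block 60 x 60 x 22 mm, loose; origin under its centre
- spool: bystander: wooden spool standing upright, 42 mm across, 28 mm tall, loose; origin under its centre

How it is judged:
On the way, in this order (a step that is already met when the one before it is completed fails the run):
1. the press plate is pressed down (1.5 mm or more) with the fingers while the carriage is still well short of the stop (value of joint press above 0.0015 m and contact force between the fingers and press above 1 N and horizontal distance between press_mid and marked_stop above 0.052 m), for 0.1 s.
2. the carriage butts against the marked stop (gap under 3 mm) (horizontal distance between press_mid and marked_stop below 0.048 m), for 0.1 s.
At the end, for the whole second after the job is handed in: the carriage stands still against the marked stop (gap under 3 mm) and the press plate is up again (within 1 mm), brake on (horizontal distance between press_mid and marked_stop below 0.048 m and value of joint press below 0.001 m and velocity of joint carriage between -0.005 and 0.005 m/s); the robot touches nothing.
It fails at once if the carriage is dragged along the rail against its brake: shifted more than 6 mm from its start, still over 5 mm from the marked stop and going faster than 10 mm/s with its plate less than 0.6 mm down (value of joint press below 0.0006 m and distance of press_mid from where it was at the start of the episode above 0.006 m and horizontal distance between press_mid and marked_stop above 0.05 m and (velocity of joint carriage above 0.01 m/s or velocity of joint carriage below -0.01 m/s)).
It fails at once if the arm or the gripper's body, not the fingers, leans on the gauge or its carriage with over 3 N (contact force between the arm and gauge above 3 N).
It fails at once if the jar, screwdriver, bench block or spool is lifted or shifted by more than 15 mm (distance of any of tin, screwdriver, bench_block, spool from where it was at the start of the episode above 0.015 m).
It also fails if it takes over 32 s, if anything falls off the work surface, if the arm or the gripper's body presses on something with over 40 N, if the wrist force passes 120 N, or if a joint passes its speed limit or range.

## Working session

There is one attempt and no reset: what is moved stays moved. The work goes in short steps, Python scripts to look and compute and a tool call to move; the robot and the scene stay as the last step left them, time stands still between calls to the robot, and variables do not carry over. Pictures are saved under pics/ and viewed, at most 10 in all, crops included, and the job is handed in when it is done.

Besides the shell and the picture viewer there is one more tool, called by a JSON object that holds its "fn" and its "kwargs", one argument or row to a line. send_rows: Moves the arm, as the interface text tells. Its arguments: {"type":"object","properties":{"plan":{"type":"array"},"gripper":{"type":"number"},"grip_force":{"type":"number"}},"required":["plan"]}

```bash
mkdir -p pics; cat > h.py <<'E'
from rig import *
import numpy as np, cv2
def cam(n):
    i=camera_info(n); f=240/np.tan(np.radians(i["vfov"])/2); return i,f
def back(n,u,v,d):
    i,f=cam(n); c=np.stack([(u-i["cx"])/f*d,(v-i["cy"])/f*d,d],-1)
    return (c-np.array(i["t"]))@np.array(i["R"])
def ray(n,u,v,z):
    i,f=cam(n); R=np.array(i["R"]); o=-R.T@np.array(i["t"])
    d=R.T@np.array([(u-i["cx"])/f,(v-i["cy"])/f,1]); return o+d*(z-o[2])/d[2]
E
python3 - <<'E'
from h import *
np.set_printoptions(precision=4,suppress=True)
for n in("top","side"):
    p,d=capture(n); cv2.imwrite(f"pics/{n}0.png",p[:,:,::-1]); np.save(f"{n}0.npy",d)
    print(n,camera_info(n))
    for t,z in(("press_mid",.044),("marked_stop",0),("plain_stop",0),("gauge",0),("tin",0),("screwdriver",0),("bench_block",0),("spool",0)):
        for r in mark_of(t,n)[:2]:
            u,v=r["centre"][0]*640,r["centre"][1]*480
            print(t,round(r["conf"],2),round(u),round(v),ray(n,u,v,z)[:2])
print(get_state())
E
```

```text
top {'vfov': 51.73245993653531, 'cx': 303.80676342298773, 'cy': 236.04168540848434, 'R': array([[ 0.0165, -0.9998, -0.011 ],
       [-0.9973, -0.0157, -0.072 ],
       [ 0.0718,  0.0122, -0.9973]]), 't': array([0.0032, 0.5721, 0.667 ])}
press_mid 0.84 252 213 [0.6005 0.0822]
marked_stop 0.94 166 206 [0.6133 0.2128]
plain_stop 0.86 361 234 [ 0.5779 -0.0697]
gauge 0.9 263 221 [0.5938 0.0712]
tin 0.93 233 126 [0.7329 0.1185]
screwdriver 0.69 353 153 [ 0.6945 -0.0563]
bench_block 0.63 234 293 [0.4903 0.1106]
spool 0.89 319 320 [ 0.4548 -0.011 ]
spool 0.17 169 210 [0.6078 0.208 ]
side {'vfov': 42.68429880895857, 'cx': 316.83205114865257, 'cy': 236.4185449330793, 'R': array([[-0.9872, -0.1589, -0.0144],
       [-0.094 ,  0.652 , -0.7524],
       [ 0.129 , -0.7414, -0.6586]]), 't': array([0.5995, 0.0772, 0.9399])}
press_mid 0.92 316 266 [0.5936 0.087 ]
marked_stop 0.8 292 343 [0.6099 0.2011]
marked_stop 0.45 342 222 [ 0.5751 -0.0746]
plain_stop 0.79 340 223 [ 0.5781 -0.0714]
gauge 0.88 320 280 [0.5907 0.0708]
tin 0.68 225 292 [0.7318 0.1183]
screwdriver 0.86 276 223 [ 0.6881 -0.0538]
bench_block 0.75 378 302 [0.4967 0.1058]
spool 0.7 409 251 [ 0.4564 -0.0161]
spool 0.69 224 293 [0.7323 0.1195]
{'clock': 0.9, 'q': array([ 1.1359,  0.477 ,  0.0224,  1.5554, -0.0115,  1.1093, -0.0831]), 'dq': array([ 0.0003,  0.0014,  0.0005,  0.0005,  0.0001, -0.0001, -0.001 ]), 'effort': array([  0.0004, -58.2706,   1.5331, -27.2933,  -0.0544,   0.01  ,
         0.0001]), 'tcp_pos': array([ 0.2167, -0.6393,  0.2227]), 'orientation': array([0.9867, 0.1627, 0.    , 0.    ]), 'contact_force': array([-0.851 , -0.3944, -0.8297]), 'wrist_torque': array([-0.0021,  0.034 , -0.0001]), 'grip_force': 0.0, 'gripper_width': 0.9971870053400723}
```

View pics/top0.png

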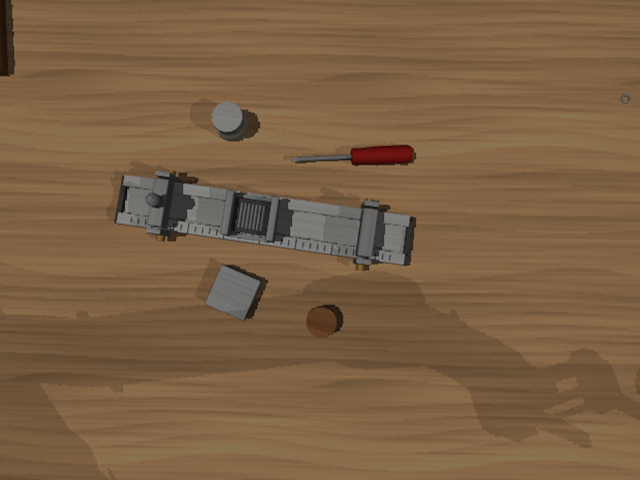

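View pics/side0.png

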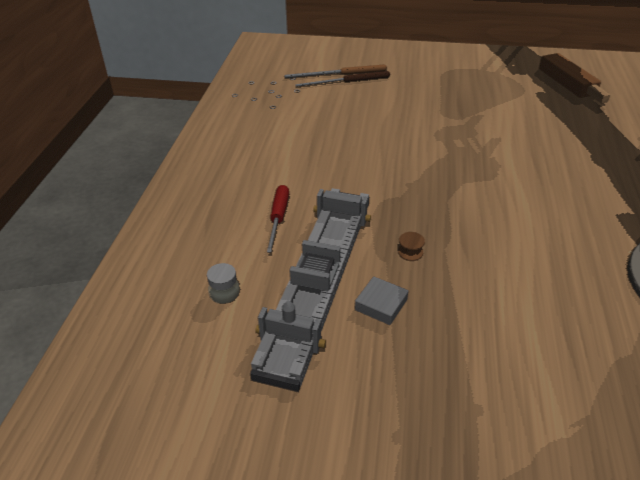

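The top view shows the rail running left to right. The marked stop with its post is at about (155, 200), the carriage plate at (252, 215) and the plain stop at (370, 232). The side view agrees, with the post at (288, 312) and the plate at (317, 265). I'll refine these positions from the depth data.

```bash
cat > geo.py <<'E'
from h import *
np.set_printoptions(precision=4,suppress=True)
def cloud(n,d):
    v,u=np.mgrid[:480,:640]; P=back(n,u.astype(float),v.astype(float),d.astype(float)); return P[d>0]
def run(ds):
    for n,d in ds:
        P=cloud(n,d); P=P[(abs(P[:,0]-.595)<.1)&(abs(P[:,1]-.07)<.25)]
        T=P[(P[:,2]>.052)&(P[:,2]<.066)]
        a=np.array([.578,-.0705]); 
        S=T[:,:2]; c,_=S.mean(0),0
        th=np.radians(83)
        for _ in range(5):   # rail axis from centres of the end stops
            e=np.array([np.cos(th),np.sin(th)]); s=(T[:,:2]-a)@e
            hist,ed=np.histogram(s,bins=np.arange(-.05,.35,.005))
            lo=T[(s<.03)][:,:2]; hi=T[(s>.255)&(s<.31)][:,:2]
            x=np.array([-e[1],e[0]])
            m=lambda Q:cv2.minAreaRect(Q.astype(np.float32))[0]
            A,B=np.array(m(lo)),np.array(m(hi)); th=np.arctan2(*(B-A)[::-1])
        print(n,"stops",A,B,"angle deg",np.degrees(th))
        print("hist",[(round(ed[i],3),int(h)) for i,h in enumerate(hist) if h>8])
        print("z",np.median(T[:,2]))
        w=(T[:,:2]-A)@x; mid=T[(s>.06)&(s<.25)]; sm=(mid[:,:2]-A)@e
        print("cheeks along",np.percentile(sm,[1,99]),"B at",(B-A)@e,"carriage mid xy",np.mean([np.percentile(mid[:,0],[1,99]),np.percentile(mid[:,1],[1,99])],1))
        pl=P[(P[:,2]>.036)&(P[:,2]<.050)]; sp=(pl[:,:2]-A)@e
        print("plate z",np.median(pl[(abs(sp-sm.mean())<.02)][:,2]))
if __name__=="__main__":
    run([(n,np.load(n+"0.npy")) for n in("top","side")])
E
python3 geo.py
```

```text
top stops [ 0.5752 -0.0708] [0.6111 0.2062] angle deg 82.62355252763598
hist [(np.float64(-0.015), 18), (np.float64(-0.01), 229), (np.float64(-0.005), 232), (np.float64(-0.0), 228), (np.float64(0.005), 227), (np.float64(0.12), 157), (np.float64(0.125), 165), (np.float64(0.13), 30), (np.float64(0.18), 179), (np.float64(0.185), 171), (np.float64(0.19), 24), (np.float64(0.265), 131), (np.float64(0.27), 221), (np.float64(0.275), 176), (np.float64(0.28), 170), (np.float64(0.285), 123)]
z 0.05955137991614781
cheeks along [0.1216 0.1913] B at 0.27939608989959014 carriage mid xy [0.5952 0.0844]
plate z 0.04401674253962515
side stops [ 0.5761 -0.0699] [0.612  0.2072] angle deg 82.62773878341056
hist [(np.float64(-0.015), 10), (np.float64(-0.01), 78), (np.float64(-0.005), 93), (np.float64(-0.0), 94), (np.float64(0.005), 185), (np.float64(0.01), 49), (np.float64(0.12), 51), (np.float64(0.125), 128), (np.float64(0.13), 107), (np.float64(0.18), 62), (np.float64(0.185), 142), (np.float64(0.19), 122), (np.float64(0.265), 12), (np.float64(0.27), 119), (np.float64(0.275), 139), (np.float64(0.28), 155), (np.float64(0.285), 319), (np.float64(0.29), 27)]
z 0.058803209209964444
cheeks along [0.1208 0.1922] B at 0.2793801354379168 carriage mid xy [0.5959 0.0859]
plate z 0.043921320992198046
```

{"fn": "send_rows", "kwargs": {
  "plan": [
    [[0,0,0],0.15],
    [[0,0,0],0.15],
    [[0,0,0],0.155],
    [[8,-20,0],0],
    [[16,-43,0],0],
    [[16,-43,0],0],
    [[16,-43,0],0],
    [[16,-43,0],0]
  ],
  "gripper": 0,
  "grip_force": 20
}}

```text
clock: 1.9
tcp_pos: [0.3139, -0.4552, 0.2228]
orientation: [0.998, -0.061, 0.0, -0.0]
contact_force: [0.1, -0.2, 0.7]
gripper_width: 0.128
grip_force: 0.0
```

{"fn": "send_rows", "kwargs": {
  "plan": [
    [[16,-43,0],0],
    [[16,-43,0],0],
    [[16,-43,0],0],
    [[16,-43,0],0],
    [[16,-43,0],0],
    [[16,-43,0],0],
    [[16,-43,0],0],
    [[16,-43,0],0]
  ]
}}

```text
clock: 2.9
tcp_pos: [0.4836, -0.1306, 0.2229]
orientation: [0.998, -0.061, 0.0, 0.0]
contact_force: [-0.1, 0.0, -0.7]
gripper_width: 0.003
grip_force: 0.0
```

{"fn": "send_rows", "kwargs": {
  "plan": [
    [[16,-43,0],0],
    [[16,-43,0],0],
    [[16,-43,0],0],
    [[16,-43,0],0],
    [[14,-36,0],0],
    [[7,-19,0],0],
    [[0,0,0],0.007],
    [[0,0,0],0]
  ]
}}

```text
clock: 3.9
tcp_pos: [0.5963, 0.0792, 0.2226]
orientation: [0.998, -0.068, -0.0, 0.001]
contact_force: [0.4, -1.3, -0.3]
gripper_width: 0.005
grip_force: 0.0
```

```bash
python3 - <<'E'
from h import *
np.set_printoptions(precision=4,suppress=True)
s=get_state();print(s["clock"],s["tcp_pos"],s["orientation"],s["contact_force"])
d=np.array([.5957,.0848])-s["tcp_pos"][:2]; x,y,z,w=s["orientation"]; a=2*np.arctan2(y,x)
print("angle",np.degrees(a),"tx",d@[np.cos(a),np.sin(a)],"ty",d@[np.sin(a),-np.cos(a)])
E
```

```text
3.9 [0.5963 0.0792 0.2226] [ 0.9977 -0.0681 -0.0002  0.0007] [ 0.4444 -1.2576 -0.348 ]
angle -7.814315378903845 tx -0.0013162729764042793 ty -0.005463824260473256
```

{"fn": "send_rows", "kwargs": {
  "plan": [
    [[-1,-5,20],0],
    [[0,0,35],0],
    [[0,0,35],0],
    [[0,0,30],0],
    [[0,0,20],0],
    [[0,0,13],0],
    [[0,0,0],0],
    [[0,0,0],0]
  ]
}}

```text
clock: 4.9
tcp_pos: [0.5973, 0.0862, 0.0706]
orientation: [0.998, -0.068, 0.001, -0.0]
contact_force: [0.2, -0.0, 0.9]
gripper_width: 0.005
grip_force: 0.0
```

```bash
python3 - <<'E'
from h import *
np.set_printoptions(precision=4,suppress=True)
s=get_state();print(s["clock"],s["tcp_pos"],s["contact_force"])
p,d=capture("side"); cv2.imwrite("pics/side1.png",cv2.resize(p[140:400,200:460,::-1],None,fx=2,fy=2))
E
```

```text
4.9 [0.5973 0.0862 0.0706] [ 0.1725 -0.0191  0.8739]
```

View pics/side1.png

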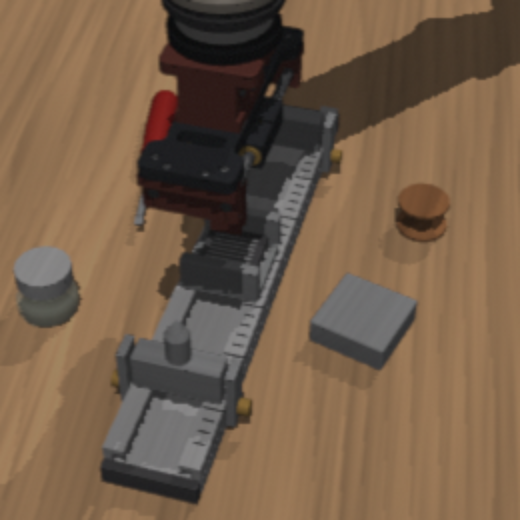

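The shut fingertips are at crop position (228, 225), above the plate at (230, 248) and between the cheeks. Next I'll lower into the trough and press gently.

{"fn": "send_rows", "kwargs": {
  "plan": [
    [[-1,0,10],0],
    [[0,0,8],0],
    [[0,0,4],0],
    [[0,0,2],0],
    [[0,0,1],0],
    [[0,0,1],0],
    [[0,0,1],0],
    [[0,0,0],0]
  ]
}}

```text
clock: 5.95
tcp_pos: [0.5959, 0.0866, 0.0443]
orientation: [0.998, -0.068, 0.0, -0.0]
contact_force: [-5.0, 0.0, 14.2]
gripper_width: 0.003
grip_force: 6.7
```

{"fn": "send_rows", "kwargs": {
  "plan": [
    [[0,0,1],0],
    [[0,0,1],0],
    [[0,0,1],0],
    [[0,0,1],0],
    [[0,0,0.5],0],
    [[0,0,0],0],
    [[0,0,0],0],
    [[0,0,0],0]
  ]
}}

```text
clock: 6.95
tcp_pos: [0.596, 0.0867, 0.04]
orientation: [0.998, -0.068, 0.0, -0.0]
contact_force: [-4.7, -1.2, 14.8]
gripper_width: 0.006
grip_force: 7.2
```

{"fn": "send_rows", "kwargs": {
  "plan": [
    [[0,0,0.7],0],
    [[0,-1,0],0],
    [[0,-2,0],0],
    [[0,-3,0],0],
    [[0,-4,0],0],
    [[0,-5,0],0],
    [[0,-5,0],0],
    [[0,-5,0],0]
  ]
}}

```text
clock: 7.95
tcp_pos: [0.5992, 0.1116, 0.0394]
orientation: [0.998, -0.068, 0.0, -0.0]
contact_force: [-5.2, -1.3, 15.0]
gripper_width: 0.007
grip_force: 7.3
```

```bash
cat > look.py <<'E'
from geo import *
import sys
s=get_state();print(s["clock"],s["tcp_pos"],s["contact_force"])
for n in("top","side"):
    p,d=capture(n); cv2.imwrite(f"pics/{n}{sys.argv[1]}.png",p[:,:,::-1])
    P=cloud(n,d); A=np.array([.5757,-.0703]); e=np.array([.1284,.9917]); x=np.array([.9917,-.1284])
    q=P[:,:2]-A; s_=q@e; w=q@x
    k=(P[:,2]>.055)&(P[:,2]<.063)&(abs(w)<.03)&(s_>.06)&(s_<.30)
    h,ed=np.histogram(s_[k],bins=np.arange(.06,.31,.004)); print(n,[(round(float(ed[i]),3),int(c)) for i,c in enumerate(h) if c>5])
    for r in mark_of("press_mid",n)[:1]: print("press_mid",r["conf"],ray(n,r["centre"][0]*640,r["centre"][1]*480,.04)[:2])
E
python3 look.py 2
```

```text
7.95 [0.5992 0.1116 0.0394] [-5.1927 -1.2825 15.0311]
top [(0.144, 46), (0.148, 90), (0.152, 77), (0.156, 6)]
side [(0.148, 27), (0.152, 31), (0.156, 44), (0.208, 76), (0.212, 88), (0.216, 100), (0.268, 32), (0.272, 63), (0.276, 78), (0.28, 72), (0.284, 110), (0.288, 109)]
press_mid 0.45 [0.5954 0.1124]
```

The carriage is following the fingers with the plate about 4.5 mm down. I'll continue towards the stop.

{"fn": "send_rows", "kwargs": {
  "plan": [
    [[0,-5,0],0],
    [[0,-6,0],0],
    [[0,-6,0],0],
    [[0,-6,0],0],
    [[0,-6,0],0],
    [[0,-6,0],0],
    [[0,-5,0],0],
    [[0,-4,0],0]
  ]
}}

```text
clock: 9.15
tcp_pos: [0.6049, 0.1556, 0.0394]
orientation: [0.998, -0.067, 0.0, -0.0]
contact_force: [-5.6, -0.5, 15.0]
gripper_width: 0.007
grip_force: 7.3
```

{"fn": "send_rows", "kwargs": {
  "plan": [
    [[0,-3,0],0],
    [[0,-2,0],0],
    [[0,-2,0],0],
    [[0,-1,0],0],
    [[0,-1,0],0],
    [[0,-1,0],0],
    [[0,0,0],0],
    [[0,0,0],0]
  ]
}}

```text
clock: 10.15
tcp_pos: [0.606, 0.164, 0.0392]
orientation: [0.998, -0.068, -0.0, 0.001]
contact_force: [-6.2, -3.4, 15.0]
gripper_width: 0.008
grip_force: 7.3
```

```bash
python3 look.py 3
```

```text
10.15 [0.606  0.164  0.0392] [-6.2271 -3.3572 14.9575]
top [(0.196, 33), (0.2, 100), (0.204, 89), (0.208, 20)]
press_mid 0.59 [0.6126 0.1584]
side [(0.2, 25), (0.204, 39), (0.208, 37), (0.232, 8), (0.26, 23), (0.264, 50), (0.268, 63), (0.272, 68), (0.276, 70), (0.28, 76), (0.284, 110), (0.288, 110)]
press_mid 0.69 [0.6017 0.1591]
```

{"fn": "send_rows", "kwargs": {
  "plan": [
    [[0,-1,0],0],
    [[0,-1,0],0],
    [[0,-1,0],0],
    [[0,-1,0],0],
    [[0,-1,0],0],
    [[0,0,0],0],
    [[0,0,0],0],
    [[0,0,0],0]
  ]
}}

```text
clock: 11.35
tcp_pos: [0.6064, 0.165, 0.0387]
orientation: [0.998, -0.069, -0.001, 0.003]
contact_force: [-6.0, -9.9, 14.6]
gripper_width: 0.007
grip_force: 7.4
```

```bash
python3 look.py 4
```

```text
11.35 [0.6064 0.165  0.0387] [-5.9976 -9.9199 14.6422]
top [(0.2, 88), (0.204, 89), (0.208, 23)]
press_mid 0.58 [0.613  0.1594]
side [(0.2, 17), (0.204, 47), (0.208, 33), (0.244, 6), (0.26, 22), (0.264, 35), (0.268, 62), (0.272, 63), (0.276, 68), (0.28, 84), (0.284, 107), (0.288, 108)]
press_mid 0.43 [0.6046 0.1667]
```

It has butted: the push force rose to 10 N with no further travel. I'll ease off most of the side load, then lift straight up.

{"fn": "send_rows", "kwargs": {
  "plan": [
    [[0,1,0],0],
    [[0,1,0],0],
    [[0,1,0],0],
    [[0,0,-2],0],
    [[0,0,-2],0],
    [[0,0,-3],0],
    [[0,0,-5],0],
    [[0,0,-8],0]
  ]
}}

```text
clock: 12.55
tcp_pos: [0.6064, 0.1667, 0.0576]
orientation: [0.998, -0.067, -0.0, -0.0]
contact_force: [0.4, 1.2, 0.7]
gripper_width: 0.008
grip_force: 0.0
```

{"fn": "send_rows", "kwargs": {
  "plan": [
    [[0,0,-12],0],
    [[0,0,-20],0],
    [[0,0,-30],0],
    [[0,0,-30],0],
    [[0,0,-30],0],
    [[0,0,-20],0],
    [[0,0,-10],0],
    [[0,0,0],0]
  ]
}}

```text
clock: 13.55
tcp_pos: [0.6068, 0.1666, 0.2104]
orientation: [0.998, -0.068, 0.001, -0.0]
contact_force: [-0.7, 1.1, -1.1]
gripper_width: 0.005
grip_force: 0.0
```

{"fn": "send_rows", "kwargs": {
  "plan": [
    [[0,20,0],0],
    [[0,45,0],0],
    [[0,45,0],0],
    [[0,45,0],0],
    [[0,45,0],0],
    [[0,20,0],0],
    [[0,0,0],0],
    [[0,0,0],0]
  ]
}}

```text
clock: 14.55
tcp_pos: [0.577, -0.0493, 0.2093]
orientation: [0.998, -0.066, -0.0, -0.001]
contact_force: [0.3, 0.5, -0.1]
gripper_width: -0.002
grip_force: 0.0
```

```bash
python3 look.py 5
```

```text
14.55 [ 0.577  -0.0493  0.2093] [ 0.3376  0.4528 -0.1248]
top [(0.196, 45), (0.2, 144), (0.204, 133), (0.208, 32), (0.256, 59), (0.26, 141), (0.264, 130), (0.268, 143), (0.272, 105), (0.276, 101), (0.28, 89), (0.284, 94), (0.288, 16)]
press_mid 0.78 [0.6141 0.159 ]
side [(0.196, 8), (0.2, 74), (0.204, 90), (0.208, 97), (0.256, 7), (0.26, 55), (0.264, 80), (0.268, 55), (0.272, 68), (0.276, 75), (0.28, 72), (0.284, 122), (0.288, 100)]
press_mid 0.97 [0.6073 0.1561]
```

View pics/side5.png

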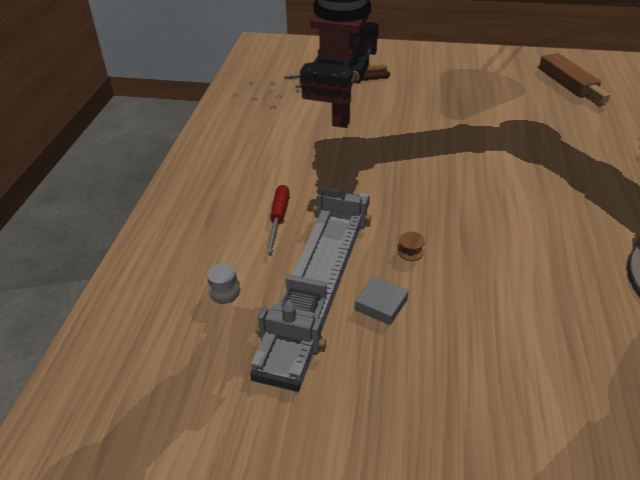

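The carriage at (305, 305) stands against the marked stop at (290, 325), with its leading cheek and the stop joined without a gap. The arm is clear and the other things on the bench look unmoved.

```bash
python3 -c "
from rig import *
print(job_done())"
```

```text
the job is handed in; nothing more can be done
None
```

I pressed the plate, pushed the carriage about 78 mm until it butted against the marked stop, then lifted clear. The final camera check showed no gap at the stop and the other things where they lay; I handed the job in and no verdict came back.

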